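# Mirror the row of laundry containers into the other rack

## Robot

A 7-joint arm with a two-finger parallel gripper is mounted at the origin on the work surface. World frame = base frame: x ahead of the robot, y to its left, z up, the work surface at z = 0. Lengths are in m, angles in rad, forces in N, time in s.
With the tool pointing down it reaches from about 0.4 to 0.875 m from the base axis. Payload 19.3 kg.
Tool frame: the origin (TCP) lies at the very end of the fingers, on their centre line; the grasp point (between the pads) lies 19 mm behind it; z points along the fingers, y is the line along which they close (so a half turn about z gives the same grasp; the last joint's range is limited). The gripper opens to 85 mm and grips with 20 to 120 N. Pads are 22 mm wide; open, the fingers measure 114 mm over their backs; the gripper's body (76 mm by 85 mm) begins 54 mm behind the grasp point. The pads swing forward as they close: fully open they stand 13 mm farther back than shut.
Start: joints at [-1.309, 0.521, -0.036, 1.599, 0.021, 1.021, -0.113], TCP at [0.204, 0.591, 0.231] pointing down, gripper open.
Joint ranges: [-2.91, 2.91], [-0.3, 2.13], [-1.5, 1.42], [0.17, 2.43], [-1.26, 4.41], [0.16, 1.93], [-2.52, 2.52]. Speed limits (rad/s): [1.89, 1.89, 2.39, 2.39, 3.01, 3.01, 3.01].

## Interface

Orientations are given as [roll, pitch, yaw] about the fixed x, y, z axes, in that order (R = Rz(yaw) Ry(pitch) Rx(roll)).
In Python, from cell import robot gives the robot as it stands. The module is installed in compiled form; this text tells all that it offers.
- The arm moves only by the tool send_rows, never from a script. Its argument "targets" is a list of rows, each a list of 5 numbers: the opening, from -1 (shut) to 1 (fully open), then the shift along the tool's x, y, z in mm, then the turn about the tool's z in rad. In form: [[claw, dx, dy, dz, roll], ...]. A call has 1 to 20 rows; each row is the pose to reach, as a shift and turn from the pose commanded when the call began, along the tool's axes at that moment; what a row does not reach only later rows make up. A row lasts 1/10 s, in which the tool goes at most 50 mm and 8.59 degrees, less where a joint would pass 70% of its speed; a pose out of reach is approached as far as the arm can. A call with a gripper value outside its range is refused whole. The fingers move at their own pace and stop on an object; "force" is the grip in N (left out, the last holds). Time passes only in rows, so rows that repeat a pose let the fingers close. It gives the time, the measured TCP pose, the force, the opening and the grip force at its end, in the units of the state.
- robot.state(): the state, without advancing time (a new reading comes with each control period).
- robot.capture(name): name is "scene" or "top" or "wrist"; returns a dict with "image" (400x640x3 uint8, blue, green, red), "z_map" (400x640 float32, m along the optical axis (not along the pixel's ray), 0 where there is no reading), "intrinsics" (3x3 intrinsics, pixels), "distortion" ([k1, k2, p1, p2, k3] as OpenCV has them; the pictures are not rectified), "R" (3x3) and "t" (3): a world point X has camera coordinates R X + t; the wrist camera has in their place "T_tool_cam" (4x4, takes a point from camera to tool coordinates, whose origin is the TCP and whose axes are the flange's). Camera axes: x right, y down, z forward; pixel columns grow to the right and rows downward; lengths in m; the calibration is good to about 2 mm. A picture is of the moment at which its call begins: read the wrist's pose just before it.
- robot.finish_job(): hands the job in; it is judged then, once.
Trained networks look in a picture, given as the dict that the camera call returned (one of the last four; its "shot" number tells which), for a name from the list of things; names that differ only in an ending like _2 or _b are one class to them, and where a whole thing is asked for, a point or a joint stands for the part that bears it (a point fixed in the world has none). Each returns a list of dicts, best first, with "p" (0 to 1); they miss things now and then, are a little off and sometimes report something else, mostly with a low value. They report only what shows in the picture. A call takes as long as a camera call. They do not tell look-alikes from the thing itself.
- robot.boxes_of(picture, query): "extent" ([left, top, right, bottom] in pixels, round what is visible of it).
- robot.outline_of(picture, query): "region" (400x640 bool, what is visible of it) and "extent" ([left, top, right, bottom] in pixels, round what is visible of it).
- robot.spot_point(picture, query): "location" ([column, row] in pixels: a listed point, or the origin of a listed thing).
The state is a dict: "t": time; "joint_positions": joint angles; "joint_vel": joint speeds; "tau": joint torques, N m; "tcp_pos": TCP position; "orientation": TCP orientation; "wrist_force": force on the tool from outside, world axes, zero at the start; "ft_torque": the same for the moment, N m; "opening": opening from 0.0 (shut) to 1.0 (fully open); "grip_force": force on a finger pad.
Only numpy, scipy, OpenCV 4.12 (cv2) and the standard library are available. Lean on these libraries where they do the work, as an engineer would, in place of code of your own. Each camera call takes 0.05 s, during which the arm holds its last target. There are 200 camera calls.

## Task

Move the four laundry containers from the aluminium drip tray into the grey four-pocket rack in reverse order: seen from the robot, the one at the left end of the tray goes into the pocket at the right end of the rack, the second from the left into the second pocket from the right, and so on. Each must end standing upright on the floor of its own pocket; set them down gently, without dropping or tipping any.

Things in the scene. Friction and masses are not known exactly. Their poses are not given: they have to be found in the camera images.
- slim: tall slim bottle: white plastic, loose, about 250 g: round body 52 mm across up to 118 mm high, then a neck 32 mm across to its top at 140 mm. Origin at the centre of its underside, z up its axis.
- jug: flat jug: white plastic, loose, about 280 g: upright box 40 mm (its own x) by 58 mm (its own y), 95 mm high, with a grey cap 26 mm across and 18 mm high on top, 12 mm to its +y side. Its 40 mm way lies roughly across the row. Origin at the centre of its underside, z up.
- jar: squat jar: white plastic, loose, about 220 g: round, 58 mm across, with a grey screw cap 60 mm across from 58 mm to its top at 84 mm. Origin at the centre of its underside, z up its axis.
- bell: bell-shaped bottle: white plastic, loose, about 220 g: foot 62 mm across up to 25 mm high, tapering to 28 mm at 90 mm, with an upright-sided grey cap 34 mm across from 90 mm to its top at 126 mm: grip it by the cap. Origin at the centre of its underside, z up its axis.
- pad_slim: black rubber pad, round, 64 mm across, 4 mm thick, fixed on the tray; the tall slim bottle stands on it at the start, so it marks that container's place in the old row. Origin at the centre of the pad's underside.
- pad_jug: black rubber pad, oblong, 54 mm (x) by 72 mm (y), 4 mm thick, fixed on the tray; the flat jug stands on it at the start, so it marks that container's place in the old row. Origin at the centre of the pad's underside.
- pad_jar: black rubber pad, round, 76 mm across, 4 mm thick, fixed on the tray; the squat jar stands on it at the start, so it marks that container's place in the old row. Origin at the centre of the pad's underside.
- pad_bell: black rubber pad, square, 72 mm, 4 mm thick, fixed on the tray; the bell-shaped bottle stands on it at the start, so it marks that container's place in the old row. Origin at the centre of the pad's underside.
- tray: aluminium drip tray with the old row: 92 mm (x) by 350 mm (y), fixed, rim 10 mm high. The four pads lie on it in any order at y = +129, +43, -43, -129 mm of its frame, tops 8 mm above the table, a container on each. Origin: centre of its underside. +y end = left end as the robot sees it; yaw up to 0.15 rad either way. It may be nearer or farther than the rack.
- rack: grey plastic rack, fixed, empty: 92 mm (x) by 350 mm (y); four pockets in a row, each 80 mm square inside, centres at x = 0, y = +129, +43, -43, -129 mm of its frame; floors 6 mm, wall tops 36 mm above the table, walls 6 mm thick. Origin: centre of its underside. +y end = left end as the robot sees it; yaw up to 0.15 rad. Its row is 175 to 230 mm from the tray's.
Things that resemble listed ones, but are neither listed nor needed, are in the scene too. Leave any blue look-alike of the bell alone.

How it is judged:
At the end, for the whole second after the job is handed in: Each container stands in the rack pocket that mirrors its place on the tray (where its own pad lies): pocket at minus the pad's y, within 24 mm of the pocket's centre in rack x and y, underside 3 to 10 mm above the rack's underside, upright within 0.1 rad, slower than 0.03 m/s (x of slim in the frame of rack between -0.024 and 0.024 m and z of slim in the frame of rack between 0.003 and 0.01 m and angle between each of slim, jug, jar, bell's own z axis and vertical below 0.1 rad and linear speed of each of slim, jug, jar, bell below 0.03 m/s and ((y of pad_slim in the frame of tray between 0.109 and 0.149 m and y of slim in the frame of rack between -0.153 and -0.105 m) or (y of pad_slim in the frame of tray between 0.023 and 0.063 m and y of slim in the frame of rack between -0.067 and -0.019 m) or (y of pad_slim in the frame of tray between -0.063 and -0.023 m and y of slim in the frame of rack between 0.019 and 0.067 m) or (y of pad_slim in the frame of tray between -0.149 and -0.109 m and y of slim in the frame of rack between 0.105 and 0.153 m)) and x of jug in the frame of rack between -0.024 and 0.024 m and z of jug in the frame of rack between 0.003 and 0.01 m and ((y of pad_jug in the frame of tray between 0.109 and 0.149 m and y of jug in the frame of rack between -0.153 and -0.105 m) or (y of pad_jug in the frame of tray between 0.023 and 0.063 m and y of jug in the frame of rack between -0.067 and -0.019 m) or (y of pad_jug in the frame of tray between -0.063 and -0.023 m and y of jug in the frame of rack between 0.019 and 0.067 m) or (y of pad_jug in the frame of tray between -0.149 and -0.109 m and y of jug in the frame of rack between 0.105 and 0.153 m)) and x of jar in the frame of rack between -0.024 and 0.024 m and z of jar in the frame of rack between 0.003 and 0.01 m and ((y of pad_jar in the frame of tray between 0.109 and 0.149 m and y of jar in the frame of rack between -0.153 and -0.105 m) or (y of pad_jar in the frame of tray between 0.023 and 0.063 m and y of jar in the frame of rack between -0.067 and -0.019 m) or (y of pad_jar in the frame of tray between -0.063 and -0.023 m and y of jar in the frame of rack between 0.019 and 0.067 m) or (y of pad_jar in the frame of tray between -0.149 and -0.109 m and y of jar in the frame of rack between 0.105 and 0.153 m)) and x of bell in the frame of rack between -0.024 and 0.024 m and z of bell in the frame of rack between 0.003 and 0.01 m and ((y of pad_bell in the frame of tray between 0.109 and 0.149 m and y of bell in the frame of rack between -0.153 and -0.105 m) or (y of pad_bell in the frame of tray between 0.023 and 0.063 m and y of bell in the frame of rack between -0.067 and -0.019 m) or (y of pad_bell in the frame of tray between -0.063 and -0.023 m and y of bell in the frame of rack between 0.019 and 0.067 m) or (y of pad_bell in the frame of tray between -0.149 and -0.109 m and y of bell in the frame of rack between 0.105 and 0.153 m))); the robot touches nothing.
It fails at once if a container is tipped over (more than 40 degrees) (angle between any of slim, jug, jar, bell's own z axis and vertical above 0.7 rad).
It fails at once if a container is dropped (falls freely from more than about 25 mm) ((linear speed of slim above 0.7 m/s and contact force between the fingers and slim below 0.05 N) or (linear speed of jug above 0.7 m/s and contact force between the fingers and jug below 0.05 N) or (linear speed of jar above 0.7 m/s and contact force between the fingers and jar below 0.05 N) or (linear speed of bell above 0.7 m/s and contact force between the fingers and bell below 0.05 N)).
It also fails if it takes over 106 s, if anything falls off the work surface, if the arm or the gripper's body presses on something with over 40 N, if the wrist force passes 120 N, or if a joint passes its speed limit or range.

## Working session

There is one attempt and no reset: what is moved stays moved. The work goes in short steps, Python scripts to look and compute and a tool call to move; the robot and the scene stay as the last step left them, time stands still between calls to the robot, and variables do not carry over. Pictures are saved under pics/ and viewed, at most 14 in all, crops included, and the job is handed in when it is done.

Besides the shell and the picture viewer there is one more tool, called after "Emit:" by a JSON object that holds its "op" and its "data". send_rows: Moves the arm, as the interface text tells. Its arguments: {"type":"object","properties":{"targets":{"type":"array"},"force":{"type":"number"}},"required":["targets"]}

```bash
mkdir -p pics; cat > h.py <<'E'
import numpy as np, cv2
from cell import robot
def cloud(p,R=None,t=None):
    # world points per pixel (400,640,3)
    z=p["z_map"].astype(float); h,w=z.shape
    u,v=np.meshgrid(np.arange(w),np.arange(h))
    n=cv2.undistortPoints(np.stack([u,v],-1).reshape(-1,1,2).astype(np.float64),np.array(p["intrinsics"]),np.array(p["distortion"])).reshape(h,w,2)
    P=np.dstack([n*z[...,None],z])
    R=np.array(p["R"]);t=np.array(p["t"])
    W=(P-t)@R
    W[z<=0]=np.nan
    return W
E
python3 - <<'E'
from h import *
s=robot.state(); print({k:np.round(v,3) for k,v in s.items()})
for c in("top","scene"):
    p=robot.capture(c); cv2.imwrite(f"pics/{c}0.png",p["image"]); W=cloud(p)
    np.savez(f"{c}0.npz",W=W,im=p["image"])
    for q in("slim","jug","jar","bell","pad_slim","pad_jug","pad_jar","pad_bell","tray","rack"):
        try:
            for d in robot.outline_of(p,q)[:3]:
                m=d["region"]; print(c,q,round(d["p"],2),np.round(d["extent"]).tolist(),np.round(np.nanmedian(W[m],0),3),np.round(np.nanpercentile(W[m][:,2],97),3))
        except Exception as e: print(q,e)
E
```

```text
{'t': np.float64(0.0), 'joint_positions': array([-1.309,  0.522, -0.036,  1.6  ,  0.021,  1.021, -0.113]), 'joint_vel': array([-0.   , -0.   ,  0.001, -0.   ,  0.002, -0.001, -0.   ]), 'tau': array([-1.0000e-03, -9.2710e+01,  1.9800e+00, -3.6993e+01,  1.8000e-02,
        8.0000e-03,  0.0000e+00]), 'tcp_pos': array([0.204, 0.591, 0.231]), 'orientation': array([-3.14,  0.  ,  2.81]), 'wrist_force': array([ 0.361,  0.312, -0.387]), 'ft_torque': array([-0.023, -0.005,  0.003]), 'grip_force': np.float64(0.0), 'opening': np.float64(1.002)}
top slim 0.87 [314.0, 236.0, 351.0, 270.0] [0.448 0.014 0.131] 0.15
top jug 0.84 [419.0, 246.0, 467.0, 278.0] [ 0.432 -0.151  0.102] 0.122
top jar 0.89 [264.0, 227.0, 304.0, 267.0] [0.463 0.097 0.092] 0.094
top bell 0.76 [370.0, 242.0, 404.0, 278.0] [ 0.435 -0.066  0.075] 0.136
top bell 0.59 [204.0, 189.0, 251.0, 227.0] [0.533 0.195 0.065] 0.128
top pad_slim 0.45 [338.0, 242.0, 359.0, 272.0] [ 0.443 -0.012  0.008] 0.022
top pad_jug 0.84 [416.0, 249.0, 460.0, 280.0] [ 0.415 -0.135  0.008] 0.018
top pad_jar 0.63 [276.0, 231.0, 313.0, 272.0] [0.448 0.076 0.
[... 841 characters left out ...]
0.454 -0.066  0.066] 0.135
scene bell 0.34 [208.0, 149.0, 255.0, 172.0] [ 0.45  -0.135  0.008] 0.012
scene pad_slim 0.75 [303.0, 167.0, 338.0, 186.0] [0.472 0.003 0.008] 0.011
scene pad_jug 0.84 [209.0, 149.0, 253.0, 172.0] [ 0.45  -0.132  0.008] 0.011
scene pad_jug 0.62 [260.0, 107.0, 292.0, 176.0] [ 0.454 -0.066  0.066] 0.135
scene pad_jug 0.22 [354.0, 133.0, 394.0, 190.0] [0.485 0.101 0.076] 0.094
scene pad_jar 0.61 [350.0, 170.0, 390.0, 196.0] [0.482 0.082 0.009] 0.011
scene pad_bell 0.82 [250.0, 158.0, 297.0, 183.0] [ 0.469 -0.065  0.009] 0.011
scene tray 0.87 [197.0, 143.0, 398.0, 207.0] [ 0.472 -0.019  0.005] 0.012
scene rack 0.61 [185.0, 229.0, 430.0, 302.0] [0.657 0.015 0.009] 0.037
```

```bash
python3 - <<'E'
import cv2,numpy as np
a=cv2.imread("pics/top0.png")[80:310,170:500]; b=cv2.imread("pics/scene0.png")[80:320,150:480]
cv2.imwrite("pics/both.png",np.vstack([cv2.resize(a,(800,298*2-0))[:,:],])) 
cv2.imwrite("pics/b.png",cv2.resize(b,None,fx=2.4,fy=2.4))
E
```

```text
(no output)
```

View pics/both.png

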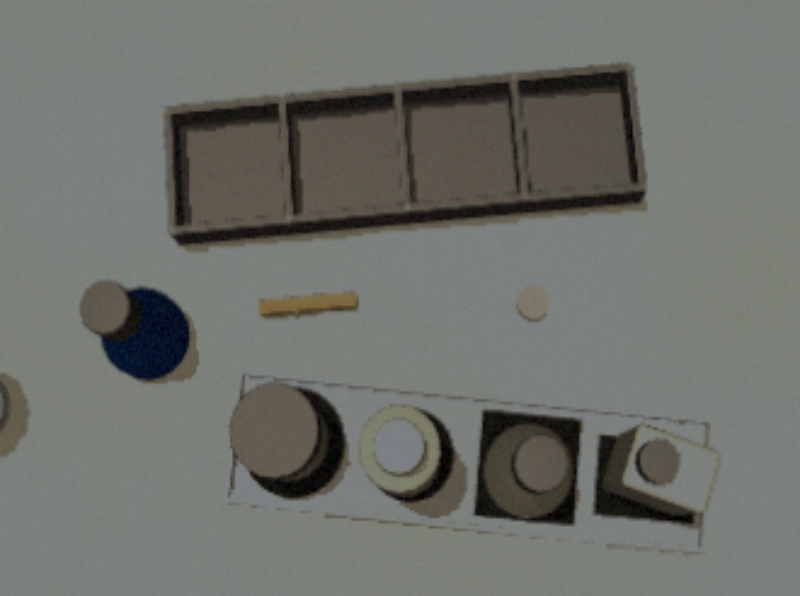

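View pics/b.png

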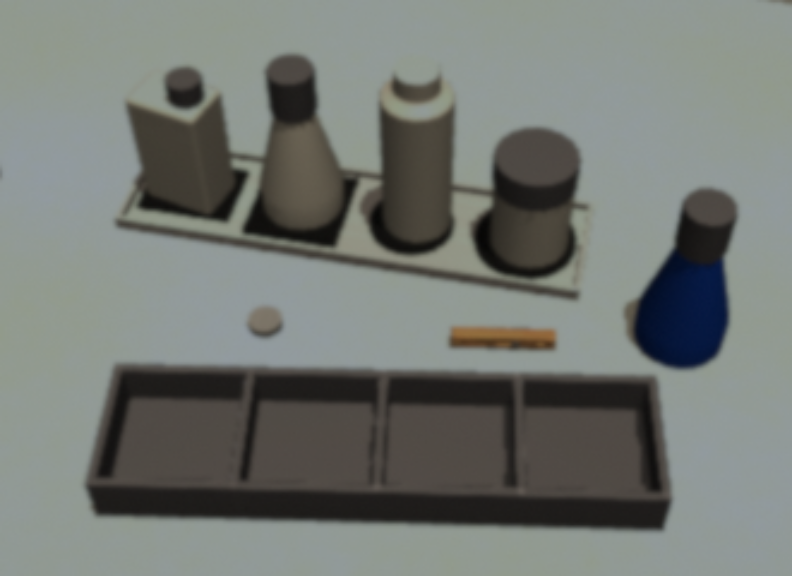

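Tray order from the left (top crop): jar (275,430), slim (400,450), bell (535,470), jug (670,470). There are two bell candidates: the blue-bodied one at (145,330), which is the look-alike, and the white one on the square pad at (535,470), which is ours and fits the description. Next I measure poses.

```bash
cat > m.py <<'E'
from h import *
def circ(P):
    A=np.c_[2*P[:,:2],np.ones(len(P))]; s=np.linalg.lstsq(A,(P[:,:2]**2).sum(1),rcond=None)[0]
    return s[:2]
def at(W,zlo,zhi,c,r):
    m=(W[...,2]>zlo)&(W[...,2]<zhi)&(np.hypot(W[...,0]-c[0],W[...,1]-c[1])<r); return W[m]
def rect(P):
    (c,s,a)=cv2.minAreaRect((P[:,:2]*1000).astype(np.float32)); return np.round(c,1),np.round(s,1),round(a,1)
if __name__=="__main__":
  for c in("top","scene"):
    W=np.load(c+"0.npz")["W"]
    def disc(P): (x,r)=cv2.minEnclosingCircle((P[:,:2]*1000).astype(np.float32)); return np.round(x,1),round(r,1),np.round(P[:,:2].mean(0)*1000,1),len(P)
    print(c,"jar",disc(at(W,.086,.1,(.463,.1),.05)))
    print(c,"slim",disc(at(W,.142,.155,(.448,.014),.04)), "shoulder",disc(at(W,.119,.133,(.448,.014),.05)))
    print(c,"bell",disc(at(W,.128,.14,(.435,-.07),.04)))
    print(c,"jugtop",rect(at(W,.097,.108,(.432,-.151),.06)),"cap",disc(at(W,.115,.127,(.432,-.151),.06)))
    P=at(W,.032,.042,(.66,.01),.23); print(c,"rack",rect(P),len(P))
    P=at(W,.0,.0135,(.44,-.03),.2); 
    print(c,"rim",rect(at(W,.0085,.0135,(.44,-.03),.185)))
E
python3 m.py
```

```text
top jar (array([464.8,  99.3]), 30.0, array([464.4,  99. ]), 1083)
top slim (array([449.2,  15.2]), 15.9, array([449.1,  15.4]), 360) shoulder (array([449.4,  15.4]), 25.9, array([448.1,  15. ]), 520)
top bell (array([438. , -72.8]), 16.7, array([437.9, -72.2]), 378)
top jugtop (array([ 433.2, -159. ]), array([58. , 40.4]), 68.7) cap (array([ 437.3, -148.2]), 13.1, array([ 437.3, -147.7]), 230)
top rack (array([653.5,  12.3]), array([359.5, 435.1]), 84.2) 2596
top rim (array([511.1, -39.3]), array([349.8, 223. ]), 82.7)
scene jar (array([465. , 102.6]), 31.6, array([468.7, 101.5]), 778)
scene slim (array([450.6,  18.1]), 17.0, array([452.8,  18. ]), 255) shoulder (array([451.1,  18.3]), 26.1, array([463.2,  19. ]), 386)
scene bell (array([439.2, -70.9]), 18.9, array([441.7, -69.2]), 261)
scene jugtop (array([ 434.4, -156.4]), array([57.7, 41.3]), 68.6) cap (array([ 438.8, -145.3]), 13.1, array([ 440.7, -144.9]), 160)
scene rack (array([665.3,  11.6]), array([359.8, 433.8]), 77.1) 3843
scene rim (array([512. , -37.4]), array([350.1, 225.1]), 82.9)
```

```bash
python3 - <<'E'
from m import *
for c in("top","scene"):
    W=np.load(c+"0.npz")["W"]
    m=(W[...,2]>.030)&(W[...,2]<.042)&(abs(W[...,0]-.66)<.1)&(abs(W[...,1]-.01)<.22)
    n,l,st,_=cv2.connectedComponentsWithStats(m.astype(np.uint8),connectivity=8); k=1+st[1:,4].argmax()
    ctr,s,a=rect(W[l==k]); print(c,ctr,s,a)
E
```

```text
top [660.5  11.6] [ 94.7 351.3] 2.9
scene [660.5  12.2] [ 95.3 351.2] 3.2
```

```bash
cat > go.py <<'E'
import sys; from h import *; from scipy.spatial.transform import Rotation as Ro
x,y,z,yaw=map(float,sys.argv[1:5]); s=robot.state()
R=Ro.from_euler("xyz",s["orientation"]).as_matrix(); d=R.T@(np.array([x,y,z])-np.array(s["tcp_pos"])*1000)
t=s["orientation"][2]-yaw; t=(t+np.pi/2)%np.pi-np.pi/2
print("delta",np.round(d,1),"turn",round(t,3),"t",s["t"],"tcp",np.round(s["tcp_pos"],4),"rpy",np.round(s["orientation"],3),"open",round(float(s["opening"]),3),"F",np.round(s["wrist_force"],1),"j",np.round(s["joint_positions"],2))
E
python3 go.py 465 101 170 1.45
```

```text
delta [-406.7 -378.    61.3] turn 1.36 t 1.1 tcp [0.2036 0.5909 0.2313] rpy [-3.142  0.     2.81 ] open 0.997 F [-0.   0.1  0.6] j [-1.31  0.52 -0.04  1.6   0.02  1.02 -0.11]
```

Emit:
{"op": "send_rows", "data": {"targets": [[1, -20, -19, 0, 0.08], [1, -60, -56, 5, 0.2], [1, -90, -84, 10, 0.32], [1, -125, -116, 15, 0.44], [1, -160, -149, 20, 0.56], [1, -195, -181, 25, 0.68], [1, -230, -214, 31, 0.8], [1, -265, -246, 36, 0.92], [1, -300, -279, 41, 1.04], [1, -335, -311, 46, 1.16], [1, -370, -344, 52, 1.26], [1, -395, -367, 58, 1.32], [1, -407, -378, 61, 1.36], [1, -407, -378, 61, 1.36], [1, -407, -378, 61, 1.36], [1, -407, -378, 61, 1.36]]}}

```text
t: 2.7
tcp_pos: [0.4649, 0.1023, 0.1704]
orientation: [-3.141, -0.001, 1.452]
wrist_force: [-0.2, 0.1, -0.4]
opening: 1.0
grip_force: 0.0
```

```bash
python3 go.py 465 101 56 1.45
```

```text
delta [ -1.3   0.3 114.4] turn 0.002 t 2.7 tcp [0.4649 0.1023 0.1704] rpy [-3.141e+00 -1.000e-03  1.452e+00] open 1.0 F [-0.2  0.1 -0.4] j [-0.64  0.4   0.38  2.06 -0.22  0.72 -0.24]
```

Emit:
{"op": "send_rows", "data": {"targets": [[1, -1, 0, 15, 0], [1, -1, 0, 40, 0], [1, -1, 0, 65, 0], [1, -1, 0, 90, 0], [1, -1, 0, 107, 0], [1, -1, 0, 114, 0], [1, -1, 0, 114, 0], [1, -1, 0, 114, 0]]}}

```text
t: 3.5
tcp_pos: [0.4654, 0.1004, 0.057]
orientation: [3.141, -0.0, 1.45]
wrist_force: [-0.3, 0.1, 0.2]
opening: 1.003
grip_force: 0.0
```

Emit:
{"op": "send_rows", "data": {"targets": [[0.6, 0, 0, 0, 0], [0.4, 0, 0, 0, 0], [0.3, 0, 0, 0, 0], [0.2, 0, 0, 0, 0], [0.1, 0, 0, 0, 0], [0, 0, 0, 0, 0], [-0.2, 0, 0, 0, 0], [-0.4, 0, 0, 0, 0], [-1, 0, 0, 0, 0], [-1, 0, 0, 0, 0], [-1, 0, 0, 0, 0]], "force": 40}}

```text
t: 4.6
tcp_pos: [0.4654, 0.1002, 0.0571]
orientation: [3.141, -0.001, 1.45]
wrist_force: [-4.2, 1.1, 13.8]
opening: 0.688
grip_force: 39.9
```

Emit:
{"op": "send_rows", "data": {"targets": [[-1, 0, 0, -5, 0], [-1, 0, 0, -15, 0], [-1, 0, 0, -35, 0], [-1, 0, 0, -60, 0], [-1, 0, 0, -85, 0], [-1, 0, 0, -110, 0], [-1, 0, 0, -130, 0], [-1, 0, 0, -145, 0], [-1, 0, 0, -150, 0], [-1, 0, 0, -150, 0], [-1, 0, 0, -150, 0]]}}

```text
t: 5.7
tcp_pos: [0.4648, 0.0999, 0.2059]
orientation: [-3.141, 0.0, 1.45]
wrist_force: [-0.1, 0.1, -2.6]
opening: 0.687
grip_force: 43.7
```

```bash
python3 go.py 667.3 -116.8 207 1.624
```

```text
delta [-190.7  227.2   -1.2] turn -0.174 t 5.7 tcp [0.4648 0.0999 0.2059] rpy [-3.141  0.     1.45 ] open 0.687 F [-0.1  0.1 -2.6] j [-0.67  0.34  0.42  2.03 -0.19  0.81 -0.26]
```

Emit:
{"op": "send_rows", "data": {"targets": [[-1, -4, 5, 0, 0], [-1, -15, 17, -1, -0.01], [-1, -33, 39, -1, -0.03], [-1, -55, 65, -1, -0.05], [-1, -78, 93, -1, -0.07], [-1, -101, 121, -1, -0.09], [-1, -124, 148, -1, -0.11], [-1, -147, 175, -1, -0.13], [-1, -168, 200, -1, -0.15], [-1, -182, 217, -1, -0.17], [-1, -189, 225, -1, -0.174], [-1, -191, 227, -1, -0.174], [-1, -191, 227, -1, -0.174], [-1, -191, 227, -1, -0.174], [-1, -191, 227, -1, -0.174]]}}

```text
t: 7.2
tcp_pos: [0.6672, -0.1161, 0.2075]
orientation: [3.142, -0.0, 1.625]
wrist_force: [0.4, 0.2, -1.9]
opening: 0.694
grip_force: 43.8
```

```bash
python3 go.py 667.3 -116.8 56 1.624
```

```text
delta [-8.000e-01  1.000e-01  1.515e+02] turn 0.001 t 7.2 tcp [ 0.6672 -0.1161  0.2075] rpy [ 3.142 -0.     1.625] open 0.694 F [ 0.4  0.2 -1.9] j [-0.14  0.66  0.37  1.49 -0.26  1.04  0.34]
```

Emit:
{"op": "send_rows", "data": {"targets": [[-1, -1, 0, 5, 0], [-1, -1, 0, 18, 0], [-1, -1, 0, 40, 0], [-1, -1, 0, 65, 0], [-1, -1, 0, 90, 0], [-1, -1, 0, 112, 0], [-1, -1, 0, 129, 0], [-1, -1, 0, 140, 0], [-1, -1, 0, 146, 0], [-1, -1, 0, 149, 0], [-1, -1, 0, 150, 0], [-1, -1, 0, 150, 0], [-1, -1, 0, 150, 0]]}}

```text
t: 8.5
tcp_pos: [0.6678, -0.1181, 0.058]
orientation: [3.141, 0.0, 1.624]
wrist_force: [0.4, -0.1, -1.1]
opening: 0.692
grip_force: 43.8
```

Emit:
{"op": "send_rows", "data": {"targets": [[-1, 0, 0, 0.5, 0], [-1, 0, 0, 1, 0], [-1, 0, 0, 1, 0], [-1, 0, 0, 1, 0]]}}

```text
t: 8.9
tcp_pos: [0.6675, -0.1181, 0.0563]
orientation: [3.142, 0.0, 1.624]
wrist_force: [-0.3, -0.7, -1.7]
opening: 0.691
grip_force: 43.8
```

Emit:
{"op": "send_rows", "data": {"targets": [[-1, 0, 0, 0.5, 0], [-1, 0, 0, 1, 0], [-1, 0, 0, 1, 0], [-1, 0, 0, 1, 0]]}}

```text
t: 9.3
tcp_pos: [0.6675, -0.1181, 0.0553]
orientation: [3.142, 0.0, 1.624]
wrist_force: [0.6, -0.9, -1.6]
opening: 0.69
grip_force: 43.9
```

Emit:
{"op": "send_rows", "data": {"targets": [[-1, 0, 0, 0.5, 0], [-1, 0, 0, 1, 0], [-1, 0, 0, 1, 0], [-1, 0, 0, 1, 0]]}}

```text
t: 9.7
tcp_pos: [0.6675, -0.1182, 0.0552]
orientation: [3.141, -0.0, 1.624]
wrist_force: [-5.9, 0.2, 13.9]
opening: 0.69
grip_force: 45.4
```

Emit:
{"op": "send_rows", "data": {"targets": [[0.4, 0, 0, 0, 0], [0.5, 0, 0, 0, 0], [0.7, 0, 0, 0, 0], [1, 0, 0, 0, 0], [1, 0, 0, 0, 0], [1, 0, 0, 0, 0], [1, 0, 0, 0, 0], [1, 0, 0, 0, 0], [1, 0, 0, -5, 0], [1, 0, 0, -20, 0], [1, 0, 0, -50, 0], [1, 0, 0, -85, 0], [1, 0, 0, -115, 0], [1, 0, 0, -130, 0], [1, 0, 0, -135, 0], [1, 0, 0, -135, 0]]}}

```text
t: 11.3
tcp_pos: [0.6675, -0.118, 0.1895]
orientation: [3.141, -0.0, 1.624]
wrist_force: [0.4, 0.4, -0.6]
opening: 1.002
grip_force: 0.0
```

```bash
python3 go.py 450 16.7 185 1.45
```

```text
delta [ 146.  -210.     4.5] turn 0.174 t 11.3 tcp [ 0.6675 -0.118   0.1895] rpy [ 3.141 -0.     1.624] open 1.002 F [ 0.4  0.4 -0.6] j [-0.13  0.68  0.36  1.5  -0.27  1.01  0.35]
```

Emit:
{"op": "send_rows", "data": {"targets": [[1, 7, -10, 0, 0.01], [1, 25, -36, 0, 0.03], [1, 50, -72, 0, 0.06], [1, 75, -108, 0, 0.09], [1, 100, -144, 0, 0.12], [1, 122, -175, 2, 0.15], [1, 137, -197, 4, 0.17], [1, 145, -208, 4, 0.174], [1, 146, -210, 4, 0.174], [1, 146, -210, 4, 0.174], [1, 146, -210, 4, 0.174], [1, 146, -210, 4, 0.174]]}}

```text
t: 12.5
tcp_pos: [0.4507, 0.016, 0.1852]
orientation: [3.141, 0.0, 1.449]
wrist_force: [-0.8, 0.7, -0.2]
opening: 0.995
grip_force: 0.0
```

```bash
python3 go.py 450 16.7 86 1.45; python3 - <<'E'
from h import *
from scipy.spatial.transform import Rotation as Ro
s=robot.state(); p=robot.capture("wrist"); T=np.eye(4);T[:3,:3]=Ro.from_euler("xyz",s["orientation"]).as_matrix();T[:3,3]=s["tcp_pos"]
C=T@np.array(p["T_tool_cam"]); p["R"]=C[:3,:3].T; p["t"]=-C[:3,:3].T@C[:3,3]
W=cloud(p); cv2.imwrite("pics/w1.png",p["image"])
from m import at,rect
P=at(W,.142,.155,(.45,.016),.04); print(len(P), P.mean(0) if len(P) else 0)
P=at(W,.119,.133,(.45,.016),.04); print(len(P), cv2.minEnclosingCircle((P[:,:2]*1000).astype(np.float32)) if len(P) else 0)
P=at(W,.128,.141,(.438,-.072),.04); print("bell",len(P), cv2.minEnclosingCircle((P[:,:2]*1000).astype(np.float32)) if len(P) else 0)
P=at(W,.086,.1,(.667,-.118),.05); print("jar",len(P))
E
```

```text
delta [ 0.7 -0.8 99.2] turn -0.001 t 12.5 tcp [0.4507 0.016  0.1852] rpy [3.141 0.    1.449] open 0.995 F [-0.8  0.7 -0.2] j [-0.52  0.34  0.44  2.1  -0.21  0.74 -0.07]
2604 [0.45002557 0.01752436 0.14758569]
2711 ((449.9554138183594, 16.417152404785156), 25.822778701782227)
bell 1994 ((438.208740234375, -71.53968048095703), 17.6735897064209)
jar 1918
```

Emit:
{"op": "send_rows", "data": {"targets": [[1, 0, -1, 12, 0], [1, 0, -1, 34, 0], [1, 0, -1, 58, 0], [1, 0, -1, 80, 0], [1, 0, -1, 93, 0], [1, 0, -1, 99, 0], [1, 0, -1, 99, 0], [1, 0, -1, 99, 0]]}}

```text
t: 13.35
tcp_pos: [0.4494, 0.0166, 0.0867]
orientation: [3.141, -0.0, 1.449]
wrist_force: [-0.2, 0.2, 1.1]
opening: 0.999
grip_force: 0.0
```

Emit:
{"op": "send_rows", "data": {"targets": [[0.6, 0, 0, 0, 0], [0.4, 0, 0, 0, 0], [0.3, 0, 0, 0, 0], [0.2, 0, 0, 0, 0], [0.1, 0, 0, 0, 0], [0, 0, 0, 0, 0], [-0.2, 0, 0, 0, 0], [-0.4, 0, 0, 0, 0], [-1, 0, 0, 0, 0], [-1, 0, 0, 0, 0], [-1, 0, 0, 0, 0]], "force": 40}}

```text
t: 14.45
tcp_pos: [0.4493, 0.0168, 0.0867]
orientation: [3.141, -0.0, 1.45]
wrist_force: [-2.1, -0.0, 11.9]
opening: 0.597
grip_force: 39.7
```

Emit:
{"op": "send_rows", "data": {"targets": [[-1, 0, 0, -5, 0], [-1, 0, 0, -15, 0], [-1, 0, 0, -35, 0], [-1, 0, 0, -60, 0], [-1, 0, 0, -85, 0], [-1, 0, 0, -110, 0], [-1, 0, 0, -130, 0], [-1, 0, 0, -145, 0], [-1, 0, 0, -150, 0], [-1, 0, 0, -150, 0], [-1, 0, 0, -150, 0]]}}

```text
t: 15.55
tcp_pos: [0.4486, 0.0167, 0.2358]
orientation: [-3.141, 0.0, 1.45]
wrist_force: [0.2, -0.2, -3.2]
opening: 0.598
grip_force: 42.7
```

```bash
python3 go.py 662.8 -30.9 236 1.624
```

```text
delta [-21.4 218.3  -0.4] turn -0.174 t 15.55 tcp [0.4486 0.0167 0.2358] rpy [-3.141  0.     1.45 ] open 0.598 F [ 0.2 -0.2 -3.2] j [-0.57  0.26  0.48  2.05 -0.16  0.86 -0.12]
```

Emit:
{"op": "send_rows", "data": {"targets": [[-1, 0, 5, 0, 0], [-1, -2, 18, 0, -0.01], [-1, -4, 42, 0, -0.03], [-1, -7, 70, 0, -0.05], [-1, -10, 100, 0, -0.08], [-1, -13, 130, 0, -0.1], [-1, -16, 160, 0, -0.13], [-1, -18, 187, 0, -0.15], [-1, -20, 206, 0, -0.17], [-1, -21, 215, 0, -0.174], [-1, -21, 218, 0, -0.174], [-1, -21, 218, 0, -0.174], [-1, -21, 218, 0, -0.174], [-1, -21, 218, 0, -0.174]]}}

```text
t: 16.95
tcp_pos: [0.6625, -0.0301, 0.2366]
orientation: [3.142, -0.0, 1.624]
wrist_force: [0.4, -0.9, -3.7]
opening: 0.598
grip_force: 42.7
```

```bash
python3 go.py 662.8 -30.9 84.7 1.624
```

```text
delta [ -0.8   0.3 151.9] turn -0.0 t 16.95 tcp [ 0.6625 -0.0301  0.2366] rpy [ 3.142 -0.     1.624] open 0.598 F [ 0.4 -0.9 -3.7] j [-0.3   0.61  0.41  1.5  -0.26  1.08  0.22]
```

Emit:
{"op": "send_rows", "data": {"targets": [[-1, -1, 0, 5, 0], [-1, -1, 0, 18, 0], [-1, -1, 0, 40, 0], [-1, -1, 0, 65, 0], [-1, -1, 0, 90, 0], [-1, -1, 0, 112, 0], [-1, -1, 0, 129, 0], [-1, -1, 0, 140, 0], [-1, -1, 0, 146, 0], [-1, -1, 0, 149, 0], [-1, -1, 0, 150, 0], [-1, -1, 0, 150, 0], [-1, -1, 0, 150.5, 0], [-1, -1, 0, 151, 0], [-1, -1, 0, 151, 0], [-1, -1, 0, 151, 0]]}}

```text
t: 18.55
tcp_pos: [0.663, -0.0315, 0.0854]
orientation: [3.141, 0.0, 1.624]
wrist_force: [0.2, 0.1, -3.1]
opening: 0.596
grip_force: 42.8
```

Emit:
{"op": "send_rows", "data": {"targets": [[-1, 0, 0, 0.5, 0], [-1, 0, 0, 1, 0], [-1, 0, 0, 1, 0], [-1, 0, 0, 1, 0]]}}

```text
t: 18.95
tcp_pos: [0.6631, -0.0315, 0.0849]
orientation: [3.141, -0.0, 1.624]
wrist_force: [-2.6, 0.4, 5.4]
opening: 0.595
grip_force: 43.6
```

Contact, so I release and go to the bell.

Emit:
{"op": "send_rows", "data": {"targets": [[0.2, 0, 0, 0, 0], [0.3, 0, 0, 0, 0], [0.6, 0, 0, 0, 0], [1, 0, 0, 0, 0], [1, 0, 0, 0, 0], [1, 0, 0, 0, 0], [1, 0, 0, 0, 0], [1, 0, 0, 0, 0], [1, 0, 0, -5, 0], [1, 0, 0, -20, 0], [1, 0, 0, -50, 0], [1, 0, 0, -75, 0], [1, 0, 0, -95, 0], [1, 0, 0, -105, 0], [1, 0, 0, -105, 0], [1, 0, 0, -105, 0]]}}

```text
t: 20.55
tcp_pos: [0.6627, -0.0313, 0.1888]
orientation: [-3.141, -0.0, 1.624]
wrist_force: [-0.4, 0.4, -0.7]
opening: 0.994
grip_force: 0.0
```

```bash
python3 go.py 438.5 -71.7 185 1.45
```

```text
delta [ -28.4 -226.     4. ] turn 0.174 t 20.55 tcp [ 0.6627 -0.0313  0.1888] rpy [-3.141 -0.     1.624] open 0.994 F [-0.4  0.4 -0.7] j [-0.29  0.66  0.39  1.55 -0.28  0.99  0.24]
```

Emit:
{"op": "send_rows", "data": {"targets": [[1, -1, -10, 0, 0.01], [1, -4, -35, 0, 0.03], [1, -9, -72, 0, 0.06], [1, -14, -110, 0, 0.09], [1, -19, -148, 0, 0.12], [1, -24, -185, 2, 0.15], [1, -27, -212, 4, 0.17], [1, -28, -224, 4, 0.174], [1, -28, -226, 4, 0.174], [1, -28, -226, 4, 0.174], [1, -28, -226, 4, 0.174], [1, -28, -226, 4, 0.174]]}}

```text
t: 21.75
tcp_pos: [0.4394, -0.0713, 0.1851]
orientation: [3.142, 0.0, 1.45]
wrist_force: [-0.3, 0.2, -0.3]
opening: 1.0
grip_force: 0.0
```

```bash
python3 go.py 438.5 -71.7 93 1.45; python3 - <<'E'
from h import *
from scipy.spatial.transform import Rotation as Ro
s=robot.state(); p=robot.capture("wrist"); T=np.eye(4);T[:3,:3]=Ro.from_euler("xyz",s["orientation"]).as_matrix();T[:3,3]=s["tcp_pos"]
C=T@np.array(p["T_tool_cam"]); p["R"]=C[:3,:3].T; p["t"]=-C[:3,:3].T@C[:3,3]
W=cloud(p); cv2.imwrite("pics/w2.png",p["image"])
from m import at,rect
P=at(W,.128,.141,(.438,-.072),.04); print("bell",len(P), cv2.minEnclosingCircle((P[:,:2]*1000).astype(np.float32)))
P=at(W,.097,.108,(.434,-.158),.06); print("jug",len(P),rect(P))
P=at(W,.142,.155,(.663,-.03),.06); print("slim placed",len(P),P.mean(0) if len(P) else 0)
E
```

```text
delta [-0.5 -0.9 92.1] turn 0.0 t 21.75 tcp [ 0.4394 -0.0713  0.1851] rpy [3.142 0.    1.45 ] open 1.0 F [-0.3  0.2 -0.3] j [-0.36  0.34  0.48  2.12 -0.23  0.73  0.15]
bell 2535 ((438.6766662597656, -71.6380844116211), 17.000171661376953)
jug 2483 (array([ 434.2, -158.5]), array([58.2, 40.1]), 69.6)
slim placed 0 0
```

View pics/w2.png

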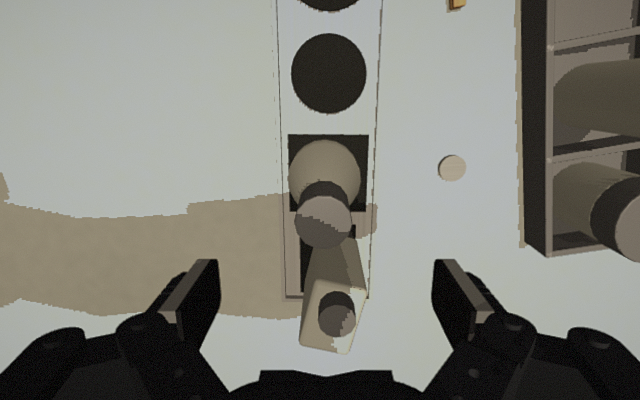

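The wrist view shows the white-bodied bell on its square pad (cap at 323,222), so this is ours and not the blue one. The jug's cap is at (337,314), and the placed slim and jar stand upright at the right edge.

Emit:
{"op": "send_rows", "data": {"targets": [[1, 0, -1, 12, 0], [1, 0, -1, 34, 0], [1, 0, -1, 56, 0], [1, 0, -1, 76, 0], [1, 0, -1, 88, 0], [1, 0, -1, 92, 0], [1, 0, -1, 92, 0], [1, 0, -1, 92, 0]]}}

```text
t: 22.6
tcp_pos: [0.4382, -0.0713, 0.0939]
orientation: [3.141, -0.0, 1.45]
wrist_force: [-0.7, 0.8, -0.3]
opening: 0.997
grip_force: 0.0
```

Emit:
{"op": "send_rows", "data": {"targets": [[0.6, 0, 0, 0, 0], [0.4, 0, 0, 0, 0], [0.2, 0, 0, 0, 0], [0.1, 0, 0, 0, 0], [0, 0, 0, 0, 0], [-0.1, 0, 0, 0, 0], [-0.2, 0, 0, 0, 0], [-0.3, 0, 0, 0, 0], [-0.4, 0, 0, 0, 0], [-0.6, 0, 0, 0, 0], [-1, 0, 0, 0, 0], [-1, 0, 0, 0, 0], [-1, 0, 0, 0, 0]], "force": 40}}

```text
t: 23.9
tcp_pos: [0.4379, -0.0713, 0.0934]
orientation: [3.141, -0.0, 1.45]
wrist_force: [-1.0, -0.2, 6.2]
opening: 0.393
grip_force: 39.2
```

Emit:
{"op": "send_rows", "data": {"targets": [[-1, 0, 0, -5, 0], [-1, 0, 0, -15, 0], [-1, 0, 0, -35, 0], [-1, 0, 0, -60, 0], [-1, 0, 0, -85, 0], [-1, 0, 0, -110, 0], [-1, 0, 0, -130, 0], [-1, 0, 0, -145, 0], [-1, 0, 0, -150, 0], [-1, 0, 0, -150, 0], [-1, 0, 0, -150, 0]]}}

```text
t: 25.0
tcp_pos: [0.4374, -0.0712, 0.2429]
orientation: [-3.141, 0.0, 1.45]
wrist_force: [-0.0, 0.5, -2.7]
opening: 0.392
grip_force: 40.1
```

```bash
python3 go.py 658.2 54.9 243 1.624
```

```text
delta [151.8 203.9  -0.3] turn -0.174 t 25.0 tcp [ 0.4374 -0.0712  0.2429] rpy [-3.141  0.     1.45 ] open 0.392 F [-0.   0.5 -2.7] j [-0.42  0.24  0.54  2.06 -0.16  0.88  0.09]
```

Emit:
{"op": "send_rows", "data": {"targets": [[-1, 4, 5, 0, 0], [-1, 14, 18, 0, -0.01], [-1, 31, 42, 0, -0.03], [-1, 51, 68, 0, -0.06], [-1, 71, 95, 0, -0.09], [-1, 91, 122, 0, -0.11], [-1, 111, 149, 0, -0.14], [-1, 130, 175, 0, -0.16], [-1, 144, 193, 0, -0.17], [-1, 150, 201, 0, -0.174], [-1, 152, 204, 0, -0.174], [-1, 152, 204, 0, -0.174], [-1, 152, 204, 0, -0.174], [-1, 152, 204, 0, -0.174]]}}

```text
t: 26.4
tcp_pos: [0.6582, 0.0545, 0.2436]
orientation: [3.141, -0.0, 1.623]
wrist_force: [1.5, 0.5, -1.4]
opening: 0.389
grip_force: 40.3
```

```bash
python3 go.py 658.2 54.9 91.4 1.624
```

```text
delta [  0.4  -0.  152.2] turn -0.001 t 26.4 tcp [0.6582 0.0545 0.2436] rpy [ 3.141 -0.     1.623] open 0.389 F [ 1.5  0.5 -1.4] j [-0.44  0.6   0.42  1.5  -0.27  1.09  0.1 ]
```

Emit:
{"op": "send_rows", "data": {"targets": [[-1, 0, 0, 5, 0], [-1, 0, 0, 18, 0], [-1, 0, 0, 40, 0], [-1, 0, 0, 65, 0], [-1, 0, 0, 90, 0], [-1, 0, 0, 112, 0], [-1, 0, 0, 129, 0], [-1, 0, 0, 140, 0], [-1, 0, 0, 146, 0], [-1, 0, 0, 149, 0], [-1, 0, 0, 150, 0], [-1, 0, 0, 150, 0], [-1, 0, 0, 150.5, 0], [-1, 0, 0, 151, 0], [-1, 0, 0, 151, 0], [-1, 0, 0, 151, 0]]}}

```text
t: 28.0
tcp_pos: [0.6587, 0.0551, 0.0924]
orientation: [3.141, -0.0, 1.624]
wrist_force: [-0.1, 0.1, -1.7]
opening: 0.387
grip_force: 40.4
```

Emit:
{"op": "send_rows", "data": {"targets": [[-1, 0, 0, 0.5, 0], [-1, 0, 0, 1, 0], [-1, 0, 0, 1, 0], [-1, 0, 0, 1, 0]]}}

```text
t: 28.4
tcp_pos: [0.6587, 0.055, 0.0915]
orientation: [3.141, -0.0, 1.624]
wrist_force: [-0.7, 0.5, 3.5]
opening: 0.386
grip_force: 40.8
```

Emit:
{"op": "send_rows", "data": {"targets": [[-0.2, 0, 0, 0, 0], [-0.1, 0, 0, 0, 0], [0.2, 0, 0, 0, 0], [0.6, 0, 0, 0, 0], [1, 0, 0, 0, 0], [1, 0, 0, 0, 0], [1, 0, 0, 0, 0], [1, 0, 0, 0, 0], [1, 0, 0, 0, 0], [1, 0, 0, -5, 0], [1, 0, 0, -20, 0], [1, 0, 0, -50, 0], [1, 0, 0, -75, 0], [1, 0, 0, -92, 0], [1, 0, 0, -97, 0], [1, 0, 0, -97, 0], [1, 0, 0, -97, 0]]}}

```text
t: 30.1
tcp_pos: [0.6583, 0.0551, 0.1877]
orientation: [-3.141, 0.0, 1.624]
wrist_force: [0.2, 0.0, 0.5]
opening: 1.005
grip_force: 0.0
```

```bash
python3 go.py 434 -158 185 1.207
```

```text
delta [-200.9 -235.3    2.9] turn 0.417 t 30.1 tcp [0.6583 0.0551 0.1877] rpy [-3.141  0.     1.624] open 1.005 F [0.2 0.  0.5] j [-0.42  0.66  0.4   1.56 -0.29  0.99  0.12]
```

Emit:
{"op": "send_rows", "data": {"targets": [[1, -6, -7, 0, 0.01], [1, -25, -30, 0, 0.05], [1, -53, -62, 0, 0.11], [1, -82, -96, 0, 0.17], [1, -111, -130, 0, 0.23], [1, -140, -164, 0, 0.29], [1, -167, -195, 1, 0.35], [1, -188, -220, 2, 0.4], [1, -198, -232, 3, 0.417], [1, -201, -235, 3, 0.417], [1, -201, -235, 3, 0.417], [1, -201, -235, 3, 0.417], [1, -201, -235, 3, 0.417]]}}

```text
t: 31.4
tcp_pos: [0.4353, -0.1574, 0.1852]
orientation: [-3.142, 0.0, 1.209]
wrist_force: [0.5, -1.3, 0.8]
opening: 1.002
grip_force: 0.0
```

```bash
python3 go.py 434 -158 62 1.207
```

```text
delta [ -1.   -1.  123.2] turn 0.002 t 31.4 tcp [ 0.4353 -0.1574  0.1852] rpy [-3.142  0.     1.209] open 1.002 F [ 0.5 -1.3  0.8] j [-0.22  0.38  0.56  2.08 -0.29  0.76  0.16]
```

Emit:
{"op": "send_rows", "data": {"targets": [[1, 0, 0, 12, 0], [1, 0, 0, 36, 0], [1, 0, 0, 62, 0], [1, 0, 0, 90, 0], [1, 0, 0, 110, 0], [1, 0, 0, 120, 0], [1, 0, 0, 123, 0], [1, 0, 0, 123, 0], [1, 0, 0, 123, 0]]}}

```text
t: 32.3
tcp_pos: [0.435, -0.1582, 0.0629]
orientation: [3.141, -0.0, 1.207]
wrist_force: [0.4, -0.0, 0.2]
opening: 0.998
grip_force: 0.0
```

Emit:
{"op": "send_rows", "data": {"targets": [[0.6, 0, 0, 0, 0], [0.4, 0, 0, 0, 0], [0.2, 0, 0, 0, 0], [0.1, 0, 0, 0, 0], [0, 0, 0, 0, 0], [-0.1, 0, 0, 0, 0], [-0.2, 0, 0, 0, 0], [-0.3, 0, 0, 0, 0], [-0.4, 0, 0, 0, 0], [-0.6, 0, 0, 0, 0], [-1, 0, 0, 0, 0], [-1, 0, 0, 0, 0], [-1, 0, 0, 0, 0]], "force": 40}}

```text
t: 33.6
tcp_pos: [0.4346, -0.1581, 0.0624]
orientation: [3.142, -0.0, 1.207]
wrist_force: [-1.5, 0.7, 5.6]
opening: 0.462
grip_force: 39.7
```

Emit:
{"op": "send_rows", "data": {"targets": [[-1, 0, 0, -5, 0], [-1, 0, 0, -15, 0], [-1, 0, 0, -35, 0], [-1, 0, 0, -60, 0], [-1, 0, 0, -85, 0], [-1, 0, 0, -110, 0], [-1, 0, 0, -130, 0], [-1, 0, 0, -145, 0], [-1, 0, 0, -155, 0], [-1, 0, 0, -160, 0], [-1, 0, 0, -160, 0], [-1, 0, 0, -160, 0]]}}

```text
t: 34.8
tcp_pos: [0.4344, -0.158, 0.2219]
orientation: [-3.141, 0.0, 1.207]
wrist_force: [-0.4, 0.1, -3.8]
opening: 0.463
grip_force: 41.2
```

```bash
python3 go.py 653.7 140.8 223 1.624
```

```text
delta [357.4  98.6  -1.3] turn -0.417 t 34.8 tcp [ 0.4344 -0.158   0.2219] rpy [-3.141  0.     1.207] open 0.463 F [-0.4  0.1 -3.8] j [-0.27  0.32  0.61  2.04 -0.25  0.84  0.12]
```

Emit:
{"op": "send_rows", "data": {"targets": [[-1, 7, 2, 0, -0.01], [-1, 25, 7, 0, -0.03], [-1, 50, 14, 0, -0.06], [-1, 80, 22, 0, -0.09], [-1, 110, 30, 0, -0.13], [-1, 140, 39, 0, -0.17], [-1, 170, 47, 0, -0.21], [-1, 200, 55, 0, -0.24], [-1, 230, 63, 0, -0.28], [-1, 260, 72, 0, -0.31], [-1, 290, 80, -1, -0.35], [-1, 318, 88, -1, -0.38], [-1, 340, 94, -1, -0.4], [-1, 352, 97, -1, -0.41], [-1, 357, 98.5, -1, -0.417], [-1, 357, 98.5, -1, -0.417], [-1, 357, 98.5, -1, -0.417], [-1, 357, 98.5, -1, -0.417]]}}

```text
t: 36.6
tcp_pos: [0.6535, 0.1394, 0.2236]
orientation: [3.142, 0.0, 1.622]
wrist_force: [0.2, 0.2, -3.6]
opening: 0.469
grip_force: 41.2
```

```bash
python3 go.py 653.7 140.8 60.4 1.624
```

```text
delta [  1.4   0.2 163.2] turn -0.002 t 36.6 tcp [0.6535 0.1394 0.2236] rpy [3.142 0.    1.622] open 0.469 F [ 0.2  0.2 -3.6] j [-0.56  0.64  0.42  1.5  -0.28  1.06 -0.02]
```

Emit:
{"op": "send_rows", "data": {"targets": [[-1, 1, 0, 5, 0], [-1, 1, 0, 18, 0], [-1, 1, 0, 40, 0], [-1, 1, 0, 65, 0], [-1, 1, 0, 90, 0], [-1, 1, 0, 115, 0], [-1, 1, 0, 136, 0], [-1, 1, 0, 150, 0], [-1, 1, 0, 157, 0], [-1, 1, 0, 160, 0], [-1, 1, 0, 161, 0], [-1, 1, 0, 161, 0], [-1, 1, 0, 161.5, 0], [-1, 1, 0, 162, 0], [-1, 1, 0, 162, 0], [-1, 1, 0, 162, 0]]}}

```text
t: 38.2
tcp_pos: [0.6538, 0.1414, 0.0614]
orientation: [3.141, -0.0, 1.624]
wrist_force: [0.7, 0.2, -3.3]
opening: 0.463
grip_force: 41.1
```

Emit:
{"op": "send_rows", "data": {"targets": [[-1, 0, 0, 0.5, 0], [-1, 0, 0, 1, 0], [-1, 0, 0, 1, 0], [-1, 0, 0, 1, 0]]}}

```text
t: 38.6
tcp_pos: [0.6537, 0.1414, 0.0605]
orientation: [3.142, -0.0, 1.624]
wrist_force: [-1.5, 0.4, 3.0]
opening: 0.464
grip_force: 41.8
```

Emit:
{"op": "send_rows", "data": {"targets": [[-0.05, 0, 0, 0, 0], [0.05, 0, 0, 0, 0], [0.3, 0, 0, 0, 0], [0.6, 0, 0, 0, 0], [1, 0, 0, 0, 0], [1, 0, 0, 0, 0], [1, 0, 0, 0, 0], [1, 0, 0, 0, 0], [1, 0, 0, -5, 0], [1, 0, 0, -20, 0], [1, 0, 0, -50, 0], [1, 0, 0, -80, 0], [1, 0, 0, -110, 0], [1, 0, 0, -135, 0], [1, 0, -20, -150, 0], [1, 0, -50, -150, 0], [1, 0, -80, -150, 0], [1, 0, -120, -150, 0], [1, 0, -150, -150, 0], [1, 0, -150, -150, 0]]}}

```text
t: 40.6
tcp_pos: [0.501, 0.1334, 0.2117]
orientation: [-3.141, -0.002, 1.624]
wrist_force: [0.7, -0.1, -0.1]
opening: 0.998
grip_force: 0.0
```

```bash
python3 - <<'E'
from m import *
def f(W,n,c,lo,hi,r):
    P=at(W,lo,hi,c,r)
    if len(P)<20: print(n,"few",len(P)); return
    x,R=cv2.minEnclosingCircle((P[:,:2]*1000).astype(np.float32)); a=.053
    d=np.array(x)-[660.5,12]; print(n,"rack xy",np.round([d[0]*np.cos(a)+d[1]*np.sin(a),-d[0]*np.sin(a)+d[1]*np.cos(a)],1),"R",round(R,1),"ztop",np.round(np.median(P[:,2]),4))
for c in("top","scene"):
    p=robot.capture(c); W=cloud(p); print(c)
    f(W,"jar",(.667,-.117),.083,.097,.05); f(W,"slim",(.663,-.031),.139,.152,.05); f(W,"bell",(.658,.055),.125,.138,.05); f(W,"jugcap",(.654,.141),.112,.125,.05); f(W,"jugtop",(.654,.141),.093,.107,.05)
    cv2.imwrite("pics/end_%s.png"%c,cv2.resize(p["image"][60:320,140:500],None,fx=2,fy=2))
print(robot.state()["t"])
E
```

```text
top
jar rack xy [  -0.9 -130.2] R 31.1 ztop 0.0901
slim rack xy [ -0.8 -45. ] R 16.2 ztop 0.1458
bell rack xy [ 0.1 42.1] R 16.9 ztop 0.1319
jugcap rack xy [ -1.2 139.1] R 13.2 ztop 0.1186
jugtop rack xy [ -0.2 124.7] R 30.9 ztop 0.1008
scene
jar rack xy [  -0.6 -128.6] R 30.8 ztop 0.0903
slim rack xy [  1. -43.] R 16.7 ztop 0.1461
bell rack xy [ 1.5 43.7] R 17.1 ztop 0.1322
jugcap rack xy [  0.7 142.1] R 13.8 ztop 0.119
jugtop rack xy [  0.5 129.3] R 33.0 ztop 0.101
40.7
```

View pics/end_scene.png

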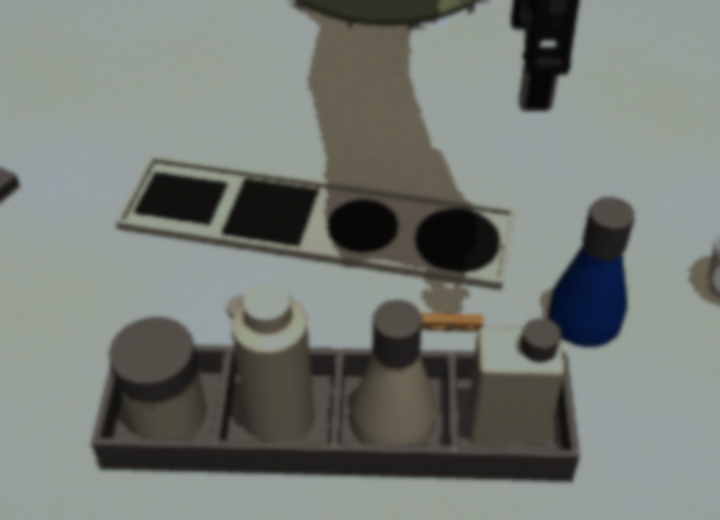

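All four containers stand upright in their mirrored pockets: jar at (155,380), slim at (270,370), bell at (395,380) and jug at (520,385). The blue look-alike has not moved.

```bash
python3 -c "
from cell import robot; print(robot.finish_job())"
```

```text
the job is handed in; nothing more can be done
None
```

The job is handed in at about 41 s: jar, slim, bell and jug stand upright in their mirrored rack pockets, each measured within about 5 mm of its pocket's centre, though the judge returned no verdict.

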